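Load the solder feeder and hold its feed knob on the third click

TASK

Put the solder spool on the feeder's upright spindle so that it sits flat on the housing, and let go of it. Then grip the black feed knob and turn it clockwise, counting its clicks, to the third stop and no further; finish there while still holding the knob in your grip. Leave the tip cleaner, the flux syringe and the pliers where they are.

Things in the scene. Friction and masses are not known exactly. Their poses are not given: they have to be found in the camera images.
- spool: Solder spool: upright cylinder 50 mm in diameter and 36 mm high, grey plastic ends and bright metal between, about 250 g (170 to 350 g), with a 17 mm through hole along its axis. It stands on the table, left or right of the feeder. Origin: centre of its underside; z up along the hole.
- feeder: Solder feeder: fixed white box 130 (x) by 240 (y) by 60 mm high on the table, brass nozzle in its front (-x) face. Origin: centre of its underside on the table. Seen in its own frame the spindle stands at y = +70 mm and the knob's axis at y = -70 mm, both at x = 0.
- spindle_foot (a point): Foot of the spindle, on the top face of the feeder (60 mm above the table). The spindle is a bare upright steel pin, 11 mm in diameter, 42 mm high, its last 6 mm tapering to 4 mm. Axes as the feeder's.
- knob_bar: Grip bar of the feed knob: black plastic, 46 mm long (its x), 14 mm thick (its y), 30 mm high, with a white pointer line at the -x end of its top. It stands on a black disc 48 mm in diameter and turns with it about the upright axis through the bar's centre. Origin: centre of the bar's underside, 68 mm above the table; top at 98 mm. The metal dial plate round it is 74 mm across, flat on the feeder.
- knob (a joint): Angle of the feed knob in rad, growing clockwise seen from above; 0: bar along the feeder's x, pointer to -x. It starts from 0 to 0.2, where it turns freely. Then a spring ball clicks over a tooth into each stop: stops at 0.611, 0.995, 1.379 (third), 1.763; teeth at 0.419, 0.803, 1.187, 1.571, 1.955. A tooth takes about 0.15 N m; let go, it snaps to within 0.03 of the nearer stop.
- dial (a point): Centre of the knob's dial plate, on the knob's axis, on the feeder's top face (60 mm above the table); axes as the feeder's. On the plate a short flat mark lies at the pointer's zero (-x side), and clockwise from it four small round studs, 32 mm from the axis, show the four stops, first to fourth.
- tip_cleaner: Bystander: soldering-tip cleaner, black block 80 x 80 x 22 mm with a 60 mm steel cup of brass wool on it (about 47 mm high overall), on the other side of the feeder from the spool. Origin: centre of its underside.
- flux_syringe: Bystander: amber syringe 23 mm in diameter and 96 mm tall standing upright on a 34 mm flange beyond (+x of) the feeder, to the left (+y). Origin: centre of its underside.
- pliers: Bystander: pliers with blue handles, about 165 mm long and 50 mm wide, 12 mm high, lying on the table beyond (+x of) the feeder, to the right (-y), roughly along y. Origin: on the underside near the pivot; x points to the jaws.
Things that resemble listed ones, but are neither listed nor needed, are in the scene too. There is more than one size of the spool; the job needs the largest.

How it is judged:
On the way, in this order (a step that is already met when the one before it is completed fails the run):
1. the spool sits flat on the feeder round the spindle, let go, before the knob has been clicked (horizontal distance between spool and spindle_foot below 0.006 m and z of spool in the frame of spindle_foot below 0.004 m and angle between spool's own z axis and vertical below 0.08 rad and contact force between the fingers and spool below 0.1 N and value of joint knob below 0.42 rad), for 0.2 s.
2. the knob is gripped at its third stop (value of joint knob between 1.26 and 1.5 rad and contact force between the fingers and knob_bar above 3 N), for 0.3 s.
At the end, for the whole second after the job is handed in: The spool rests on the feeder's top round the spindle (within 6 mm of its axis, 4 mm of the top face, 0.08 rad of upright), not touched; the knob is at rest in its third stop (1.26 to 1.50 rad) and the fingers still hold its bar with more than 3 N (all of step 2 and horizontal distance between spool and spindle_foot below 0.006 m and z of spool in the frame of spindle_foot below 0.004 m and angle between spool's own z axis and vertical below 0.08 rad and contact force between the fingers and spool below 0.1 N and velocity of joint knob between -0.1 and 0.1 rad/s and linear speed of spool below 0.02 m/s); the arm keeps its last pose, push and grip.
It fails at once if the knob is turned past its third stop (over the fourth tooth) (value of joint knob above 1.6 rad).
It fails at once if the tip cleaner is pushed aside (more than 30 mm) or tipped over (distance of tip_cleaner from where it was at the start of the episode above 0.03 m or angle between tip_cleaner's own z axis and vertical above 0.6 rad).
It fails at once if the flux syringe is pushed aside (more than 30 mm) or tipped over (distance of flux_syringe from where it was at the start of the episode above 0.03 m or angle between flux_syringe's own z axis and vertical above 0.6 rad).
It fails at once if the pair of pliers is pushed aside (more than 30 mm) or tipped over (distance of pliers from where it was at the start of the episode above 0.03 m or angle between pliers's own z axis and vertical above 0.6 rad).
It also fails if it takes over 54 s, if anything falls off the work surface, if the arm or the gripper's body presses on something with over 40 N, if the wrist force passes 120 N, or if a joint passes its speed limit or range.

ROBOT

A 7-joint arm with a two-finger parallel gripper is mounted at the origin on the work surface. World frame = base frame: x ahead of the robot, y to its left, z up, the work surface at z = 0. Lengths are in m, angles in rad, forces in N, time in s.
With the tool pointing down it reaches from about 0.4 to 0.9 m from the base axis. Payload 5.5 kg.
Tool frame: the origin (TCP) lies midway between the tips of the shut fingers; the grasp point (between the pads) lies 19 mm behind it; z points along the fingers, y is the line along which they close (so a half turn about z gives the same grasp; the last joint's range is limited). The gripper opens to 85 mm and grips with 20 to 120 N. Pads are 22 mm wide; open, the fingers measure 114 mm over their backs; the gripper's body (76 mm by 85 mm) begins 54 mm behind the grasp point. The pads swing forward as they close: fully open they stand 13 mm farther back than shut.
Start: joints at [1.482, 0.501, -0.427, 1.55, 0.221, 1.138, -0.21], TCP at [0.224, -0.61, 0.231] pointing down, gripper open.
Joint ranges: [-2.88, 2.88], [-0.31, 2.03], [-1.54, 1.56], [0.2, 2.42], [-1.41, 4.55], [0.19, 2.02], [-2.57, 2.57]. Speed limits (rad/s): [2.57, 2.57, 3.14, 3.14, 3.14, 3.14, 3.14].

INTERFACE

Orientations are given as a 3x3 rotation matrix whose columns are the frame's x, y, z axes.
In Python, from rig import ctrl gives the robot as it stands. The module is installed in compiled form; this text tells all that it offers.
- The arm moves only by the tool arm_command, never from a script. Its argument "series" is a list of rows, each an object with "offset": the shift along the tool's x, y, z each as a share of 250 mm, from -1 to 1, a list of three; "angular": the turn, a rotation vector about the tool's x, y, z each as a share of pi rad, from -1 to 1, a list of three. In form: [{"offset": [tx, ty, tz], "angular": [ax, ay, az]}, ...]. A call has exactly 10 rows; each row is the pose to reach, as a shift and turn from the pose commanded when the call began, along the tool's axes at that moment, turning the shorter way round; what a row does not reach only later rows make up. A row lasts 1/12 s, in which the tool goes at most 41.7 mm and 7.16 degrees, less where a joint would pass 70% of its speed; a pose out of reach is approached as far as the arm can. A call with a number of a shift or a turn outside -1 to 1 is refused whole. A call with a gripper value outside its range is refused whole. "grip" is the finger opening in mm, from 0 to 85.4, set as the call begins (left out, the last holds). The fingers move at their own pace and stop on an object; "grip_force" is the grip in N (left out, the last holds). Time passes only in rows, so rows that repeat a pose let the fingers close, or fill a call up. It gives the time, the measured TCP pose, the force, the opening and the grip force at its end, in the units of the state.
- ctrl.sense(): the state, without advancing time (a new reading comes with each control period).
- ctrl.read_camera(name): name is "scene" or "side" or "wrist"; returns the picture (420x560x3 uint8, red, green, blue); there is no depth.
- ctrl.get_calibration(name): a dict with "camera_matrix" (3x3 intrinsics, pixels), "k1" (the pictures are not rectified: a ray, as slopes to the right and down, at radius r is drawn at 1 + k1 r^2 times it, then the intrinsics apply), "origin" and "attitude" of the camera in the world; the wrist camera has in their place "T_tool_cam" (4x4, takes a point from camera to tool coordinates, whose origin is the TCP and whose axes are the flange's). Camera axes: x right, y down, z forward; pixel columns grow to the right and rows downward; lengths in m; the calibration is good to about 2 mm. A picture is of the moment at which its call begins: read the wrist's pose just before it. get_calibration takes no time and is no camera call.
- ctrl.close_job(): hands the job in; it is judged then, once.
The state is a dict: "t": time; "q": joint angles; "joint_velocities": joint speeds; "joint_torque": joint torques, N m; "eef_pos": TCP position; "tool_rot": TCP orientation; "contact_force": force on the tool from outside, world axes, zero at the start; "torque": the same for the moment, N m; "opening": finger opening in m; "grasp_force": force on a finger pad.
Only numpy, scipy, OpenCV 4.12 (cv2) and the standard library are available. Lean on these libraries where they do the work, as an engineer would, in place of code of your own. Each camera call takes 0.05 s, during which the arm holds its last target. There are 200 camera calls.

## Working session

There is one attempt and no reset: what is moved stays moved. The work goes in short steps, Python scripts to look and compute and a tool call to move; the robot and the scene stay as the last step left them, time stands still between calls to the robot, and variables do not carry over. Pictures are saved under pics/ and viewed, at most 13 in all, crops included, and the job is handed in when it is done.

Besides the shell and the picture viewer there is one more tool, called in YAML: its name, and indented under it one key for each argument. arm_command: Moves the arm, as the interface text tells. Shift numbers are shares of 250 mm and turn numbers shares of pi rad, none past 1 either way. Its arguments: {"type":"object","properties":{"series":{"type":"array","items":{"type":"object","properties":{"offset":{"type":"array","items":{"type":"number","minimum":-1,"maximum":1}},"angular":{"type":"array","items":{"type":"number","minimum":-1,"maximum":1}}}}},"grip":{"type":"number"},"grip_force":{"type":"number"}},"required":["series"]}

```bash
mkdir -p pics
cat > h.py <<'E'
import numpy as np,cv2
from rig import ctrl
def cam(n,s=None):
    c=ctrl.get_calibration(n);K=np.array(c["camera_matrix"]);k1=c["k1"]
    if n=="wrist":
        T=np.array(c["T_tool_cam"]);s=s or ctrl.sense();R=np.array(s["tool_rot"])
        return K,k1,R@T[:3,3]+np.array(s["eef_pos"]),R@T[:3,:3]
    return K,k1,np.array(c["origin"]),np.array(c["attitude"])
def ray(C,u,v):
    K,k1,o,A=C
    p=cv2.undistortPoints(np.array([[[u,v]]],float),K,np.array([k1,0,0,0.]))[0,0]
    d=A@np.array([p[0],p[1],1.]);return o,d/np.linalg.norm(d)
def onz(C,u,v,z):
    o,d=ray(C,u,v);return o+d*(z-o[2])/d[2]
def tri(rays):
    M=np.zeros((3,3));b=np.zeros(3)
    for o,d in rays:
        P=np.eye(3)-np.outer(d,d);M+=P;b+=P@o
    return np.linalg.solve(M,b)
def proj(C,p):
    K,k1,o,A=C;q=A.T@(np.array(p)-o)
    return cv2.projectPoints(q.reshape(1,1,3),np.zeros(3),np.zeros(3),K,np.array([k1,0,0,0.]))[0].ravel()
def snap(n,f):
    s=ctrl.sense();im=ctrl.read_camera(n)[:,:,::-1].copy();cv2.imwrite(f,im);return s,im
E
python3 - <<'E'
from h import *
for n in("scene","side","wrist"):
    s,im=snap(n,f"pics/{n}0.png");C=cam(n,s);print(n,C[0][0,0],C[1],C[2].round(3),C[3].round(2).tolist())
print({k:np.round(v,3).tolist() for k,v in s.items()})
a=cv2.imread("pics/scene0.png");b=cv2.imread("pics/side0.png")
E
```

```text
scene 508.7063237436075 -0.05582802171724698 [ 1.148 -0.864  0.695] [[0.85, 0.28, -0.45], [0.53, -0.44, 0.72], [0.0, -0.85, -0.52]]
side 424.2516443395638 -0.05061048036840905 [0.393 0.621 0.812] [[-0.94, -0.24, 0.23], [-0.33, 0.7, -0.64], [-0.01, -0.68, -0.74]]
wrist 304.2695127492711 0.015636447092476018 [ 0.291 -0.585  0.371] [[0.34, -0.9, -0.27], [-0.94, -0.33, -0.1], [-0.0, 0.28, -0.96]]
{'t': 0.1, 'q': [1.482, 0.502, -0.427, 1.551, 0.221, 1.138, -0.21], 'joint_velocities': [0.0, -0.002, -0.0, -0.002, 0.001, 0.0, 0.0], 'joint_torque': [-0.01, -57.081, -5.838, -28.175, 0.011, 0.006, 0.0], 'eef_pos': [0.224, -0.61, 0.23], 'tool_rot': [[0.939, 0.345, -0.001], [0.345, -0.939, 0.002], [0.0, -0.002, -1.0]], 'contact_force': [-0.371, -0.295, 0.08], 'torque': [0.006, -0.024, -0.03], 'grasp_force': 0.0, 'opening': 0.085}
```

View pics/scene0.png

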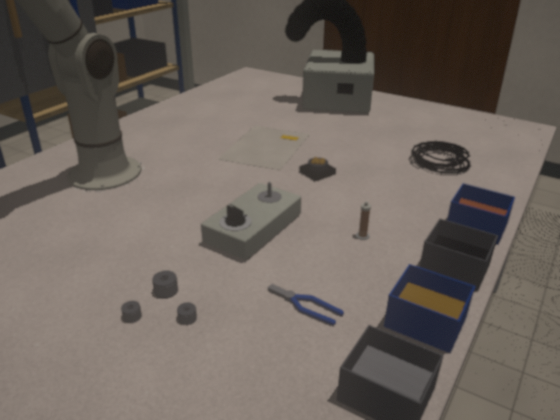

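View pics/side0.png

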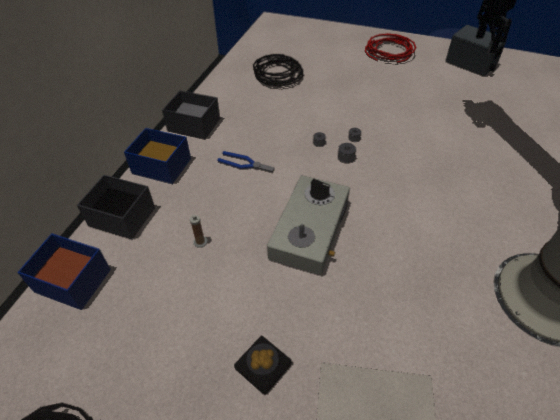

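Scene: the largest spool is at (165,283), with two smaller ones at (131,311) and (187,312). The spindle is at (269,190) and the knob at (236,213). Side: spool (347,152), spindle (302,232), knob (320,188). I'll triangulate roughly, then move the wrist camera over.

Run:
```python
from h import *
S=cam("scene");D=cam("side")
def t(a,b):return tri([ray(S,*a),ray(D,*b)]).round(4)
print("spooltop",t((165,276),(347,147)))
print("tip",t((269,184),(302,226.5)),"foot",t((270,197),(302,237)))
print("knobtop",t((236,208),(319,181)))
for n,C,p in(("s",S,[(165,276),(270,197),(236,221)]),("d",D,[(347,147),(302,237),(320,194)])):
    print(n,[onz(C,*q,z).round(3) for q,z in zip(p,(.036,.06,.06))])
C=ctrl.get_calibration("wrist");print(np.array(C["T_tool_cam"]).round(3),np.array(C["camera_matrix"]).round(1))
# brightness-boosted composite crops
a=cv2.imread("pics/scene0.png")[170:330,110:310];b=cv2.imread("pics/side0.png")[115:285,220:420]
f=lambda x:np.clip(cv2.resize(x,(400,320),interpolation=cv2.INTER_CUBIC)*1.5,0,255)
w=np.clip(cv2.imread("pics/wrist0.png")*1.5,0,255)
cv2.imwrite("pics/c0.png",np.hstack([f(a),f(b)]));cv2.imwrite("pics/w0b.png",w)
```

```text
spooltop [ 0.5248 -0.2978  0.0396]
tip [0.5474 0.059  0.0953] foot [0.5478 0.0598 0.0584]
knobtop [ 0.5498 -0.0827  0.0999]
s [array([ 0.522, -0.295,  0.036]), array([0.552, 0.058, 0.06 ]), array([ 0.545, -0.077,  0.06 ])]
d [array([ 0.525, -0.303,  0.036]), array([0.545, 0.06 , 0.06 ]), array([ 0.543, -0.081,  0.06 ])]
[[-0.    -0.959 -0.285  0.072]
 [ 1.    -0.001  0.     0.   ]
 [-0.001 -0.285  0.959 -0.141]
 [ 0.     0.     0.     1.   ]] [[304.3   0.  282.1]
 [  0.  304.3 209.4]
 [  0.    0.    1. ]][ WARN:0@0.687] global loadsave.cpp:1063 imwrite_ Unsupported depth image for selected encoder is fallbacked to CV_8U.
```

View pics/c0.png

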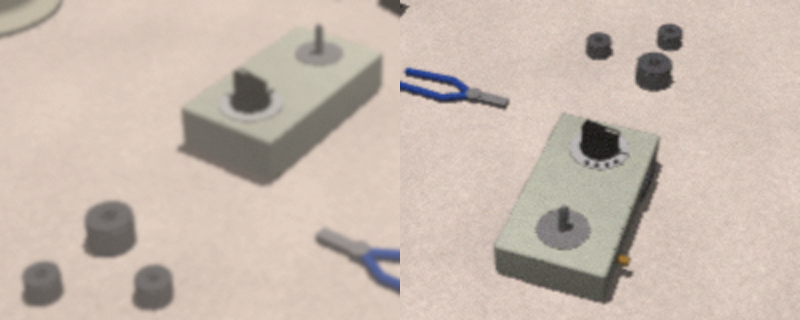

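The crops confirm the large spool near (0.525,-0.298), the spindle at (0.548,0.059) and the knob at (0.549,-0.082). Feeder yaw is about 0. I'm moving above the spool.

arm_command:
  series:
    - {"offset":[0.8,-0.38,0],"angular":[0,0,0]}
    - {"offset":[0.8,-0.38,0],"angular":[0,0,0]}
    - {"offset":[0.8,-0.38,0],"angular":[0,0,0]}
    - {"offset":[0.8,-0.38,0],"angular":[0,0,0]}
    - {"offset":[0.8,-0.38,0],"angular":[0,0,0]}
    - {"offset":[0.8,-0.38,0],"angular":[0,0,0]}
    - {"offset":[0.8,-0.38,0],"angular":[0,0,0]}
    - {"offset":[0.8,-0.38,0],"angular":[0,0,0]}
    - {"offset":[0.8,-0.38,0],"angular":[0,0,0]}
    - {"offset":[0.8,-0.38,0],"angular":[0,0,0]}
  grip: 85
  grip_force: 40

```text
t: 0.98
eef_pos: [0.3772, -0.4538, 0.231]
tool_rot: [[0.94, 0.342, -0.001], [0.342, -0.94, -0.0], [-0.001, -0.0, -1.0]]
contact_force: [0.4, -0.9, -0.3]
opening: 0.0848
grasp_force: 0.0
```

Run:
```python
from h import *
s,im=snap("wrist","pics/w1.png")
print({k:np.round(s[k],4).tolist() for k in("t","q","eef_pos","tool_rot")})
C=cam("wrist",s);print(proj(C,[.525,-.3,.036]))
S=cam("scene");D=cam("side")
for p,q in(((131,306),(319,135)),((187,307),(355,130))):print(tri([ray(S,*p),ray(D,*q)]).round(3))
```

```text
{'t': 0.9833, 'q': [1.2195, 0.4046, -0.5003, 1.705, 0.216, 1.0875, -0.5701], 'eef_pos': [0.3772, -0.4538, 0.231], 'tool_rot': [[0.9399, 0.3415, -0.001], [0.3415, -0.9399, -0.0003], [-0.001, -0.0001, -1.0]]}
[181.37817264 -15.4867591 ]
[ 0.582 -0.383  0.031]
[ 0.561 -0.344  0.033]
```

View pics/w1.png

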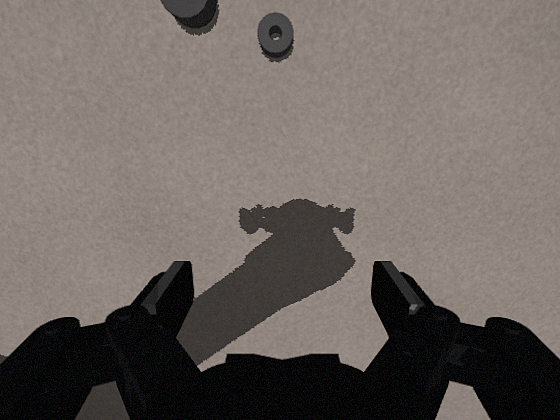

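The wrist picture shows the big spool at (192,8), cut off by the top edge, and a small one at (275,36). Continuing.

arm_command:
  series:
    - {"offset":[0.76,-0.38,0],"angular":[0,0,0]}
    - {"offset":[0.76,-0.38,0],"angular":[0,0,0]}
    - {"offset":[0.76,-0.38,0],"angular":[0,0,0]}
    - {"offset":[0.76,-0.38,0],"angular":[0,0,0]}
    - {"offset":[0.76,-0.38,0],"angular":[0,0,0]}
    - {"offset":[0.76,-0.38,0],"angular":[0,0,0]}
    - {"offset":[0.76,-0.38,0],"angular":[0,0,0]}
    - {"offset":[0.76,-0.38,0],"angular":[0,0,0]}
    - {"offset":[0.76,-0.38,0],"angular":[0,0,0]}
    - {"offset":[0.76,-0.38,0],"angular":[0,0,0]}

```text
t: 1.87
eef_pos: [0.5231, -0.2999, 0.2311]
tool_rot: [[0.94, 0.341, -0.001], [0.341, -0.94, -0.001], [-0.001, 0.0, -1.0]]
contact_force: [0.7, -0.2, 0.4]
opening: 0.0853
grasp_force: 0.0
```

Run:
```python
from h import *
s,im=snap("wrist","pics/w2.png")
print({k:np.round(s[k],4).tolist() for k in("t","q","eef_pos","tool_rot")})
C=cam("wrist",s);print(proj(C,[.525,-.3,.036]))
```

```text
{'t': 1.8667, 'q': [0.8992, 0.4391, -0.5589, 1.6708, 0.2561, 1.1058, -0.9558], 'eef_pos': [0.5231, -0.2999, 0.2311], 'tool_rot': [[0.9401, 0.3409, -0.001], [0.3409, -0.9401, -0.0007], [-0.0011, 0.0003, -1.0]]}
[282.5678338  183.73679846]
```

View pics/w2.png

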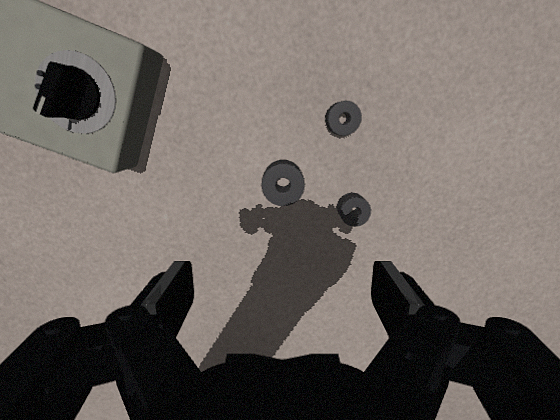

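The big spool's top centre is at (283,182) with the hole in it. The small ones are at (353,209) and (343,118), and the knob is at (70,90) with its pointer to -x. I'm fitting the spool and taking a second height after a move down.

```bash
cat >> h.py <<'E'
def disc(im,u,v,w=34,thr=None):
    "centroid of the hole inside a dark ring and hull centroid of dark blob near (u,v)"
    u0,v0=int(u)-w,int(v)-w;g=im[max(v0,0):v0+2*w,max(u0,0):u0+2*w].mean(2)
    return g
E
python3 - <<'E'
from h import *
im=cv2.imread("pics/w2.png");g=im.mean(2)
print(g[182,250:316].astype(int).tolist());print(g[150:216,283].astype(int).tolist())
s=ctrl.sense();C=cam("wrist",s)
for p,z in(((283,182),.036),((353,207),.03),((343,118),.03),((70,90),.098)):print(onz(C,*p,z).round(4))
E
```

```text
[143, 140, 144, 143, 151, 148, 147, 142, 150, 148, 155, 128, 52, 71, 73, 74, 65, 70, 69, 73, 69, 71, 69, 67, 68, 53, 18, 102, 157, 145, 150, 152, 148, 151, 150, 148, 142, 149, 144, 97, 48, 69, 69, 68, 69, 70, 67, 68, 68, 65, 73, 63, 69, 53, 104, 158, 153, 143, 144, 147, 141, 144, 139, 139, 130, 135]
[145, 142, 144, 142, 143, 144, 147, 149, 151, 106, 32, 37, 39, 40, 73, 75, 73, 73, 71, 75, 73, 71, 70, 69, 72, 67, 62, 55, 155, 145, 143, 145, 151, 143, 142, 145, 86, 43, 43, 42, 42, 40, 48, 79, 68, 71, 72, 72, 63, 64, 66, 65, 70, 67, 63, 53, 62, 62, 58, 62, 59, 60, 60, 63, 63, 59]
[ 0.5272 -0.2995  0.036 ]
[ 0.5261 -0.3871  0.03  ]
[ 0.6138 -0.3367  0.03  ]
[ 0.5515 -0.1014  0.098 ]
```

arm_command:
  series:
    - {"offset":[0,0,0.16],"angular":[0,0,-0.03]}
    - {"offset":[0,0,0.28],"angular":[0,0,-0.07]}
    - {"offset":[0,0,0.28],"angular":[0,0,-0.07]}
    - {"offset":[0,0,0.28],"angular":[0,0,-0.07]}
    - {"offset":[0,0,0.28],"angular":[0,0,-0.07]}
    - {"offset":[0,0,0.28],"angular":[0,0,-0.07]}
    - {"offset":[0,0,0.28],"angular":[0,0,-0.07]}
    - {"offset":[0,0,0.28],"angular":[0,0,-0.07]}
    - {"offset":[0,0,0.28],"angular":[0,0,-0.07]}
    - {"offset":[0,0,0.28],"angular":[0,0,-0.07]}

```text
t: 2.75
eef_pos: [0.525, -0.2975, 0.162]
tool_rot: [[0.841, 0.541, 0.001], [0.541, -0.841, -0.001], [0.0, 0.001, -1.0]]
contact_force: [-0.0, 0.1, -0.2]
opening: 0.0852
grasp_force: 0.0
```

```bash
cat >> h.py <<'E'
def ringcentre(im,p,w=60,lo=58,hi=90,show=False):
    "centre of the spool's grey top face: component of mid grey near p, min enclosing ellipse of hull"
    u0,v0=max(int(p[0])-w,0),max(int(p[1])-w,0)
    g=cv2.GaussianBlur(im,(3,3),0).mean(2)[v0:v0+2*w,u0:u0+2*w]
    m=((g>lo)&(g<hi)).astype(np.uint8);m=cv2.morphologyEx(m,cv2.MORPH_OPEN,np.ones((3,3)))
    n,l,st,c=cv2.connectedComponentsWithStats(m)
    best=max(range(1,n),key=lambda i:st[i,4]);k=(l==best).astype(np.uint8)
    cs,_=cv2.findContours(k,cv2.RETR_EXTERNAL,cv2.CHAIN_APPROX_NONE)
    e=cv2.fitEllipse(cv2.convexHull(max(cs,key=len)))
    return (e[0][0]+u0,e[0][1]+v0),e[1],int(st[best,4])
E
python3 - <<'E'
from h import *
s,im=snap("wrist","pics/w3.png");C=cam("wrist",s)
p=proj(C,[.527,-.3,.036]);print(p)
e=ringcentre(im,p,60);print(e)
c=e[0];d=onz(C,*c,.036);print("onz",d.round(4))
s2={"eef_pos":[0.5231,-0.2999,0.2311],"tool_rot":[[0.9401,0.3409,-0.001],[0.3409,-0.9401,-0.0007],[-0.0011,0.0003,-1.0]]}
C2=cam("wrist",s2);print("prev",onz(C2,282.5,185,.036).round(4))
S=cam("scene");D=cam("side")
print("tri",tri([ray(C,*c),ray(C2,282.5,185)]).round(4),tri([ray(C,*c),ray(S,165,276),ray(D,347,147)]).round(4))
R=np.array(s["tool_rot"]);print("tool off",(R.T@(d-np.array(s["eef_pos"]))*4).round(3),s["t"])
g=im.mean(2);u,v=int(c[0]),int(c[1]);print(g[v,u-40:u+40].astype(int).tolist());print(g[v-50:v+50,u].astype(int).tolist())
E
```

```text
[285.44542081 201.00378444]
((283.482479095459, 226.57881927490234), (95.03189086914062, 121.96914672851562), 5353)
onz [ 0.5053 -0.3118  0.036 ]
prev [ 0.5235 -0.3003  0.036 ]
tri [ 0.5459 -0.2887  0.1622] [ 0.5195 -0.3022  0.0417]
tool off [-0.097  0.005  0.504] 2.75
[69, 69, 69, 63, 62, 58, 64, 57, 62, 61, 63, 64, 65, 65, 67, 66, 66, 66, 68, 70, 60, 65, 62, 66, 64, 64, 70, 66, 53, 23, 28, 26, 34, 30, 34, 24, 29, 31, 32, 24, 28, 27, 31, 25, 32, 26, 31, 20, 25, 30, 30, 30, 37, 51, 53, 71, 69, 62, 67, 63, 62, 66, 65, 63, 69, 66, 62, 66, 65, 65, 68, 61, 63, 64, 64, 61, 67, 58, 67, 64]
[44, 53, 61, 81, 76, 70, 73, 71, 69, 69, 75, 70, 70, 73, 75, 67, 72, 62, 58, 101, 153, 156, 154, 153, 146, 149, 150, 92, 33, 43, 44, 45, 49, 43, 34, 38, 32, 18, 38, 32, 27, 35, 26, 38, 33, 25, 31, 28, 34, 34, 28, 19, 25, 39, 69, 62, 69, 66, 68, 66, 59, 65, 62, 65, 62, 67, 68, 66, 65, 70, 63, 63, 63, 66, 61, 68, 65, 65, 67, 68, 70, 68, 70, 67, 68, 67, 65, 61, 63, 61, 64, 61, 66, 62, 60, 63, 70, 65, 67, 66]
```

Run:
```python
from h import *
im=cv2.imread("pics/w3.png");c=im[140:280,200:370]
cv2.imwrite("pics/c3.png",np.clip(cv2.resize(c,None,fx=4,fy=4,interpolation=cv2.INTER_NEAREST).astype(float)*1.3,0,255).astype(np.uint8))
```

```text
(no output)
```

View pics/c3.png

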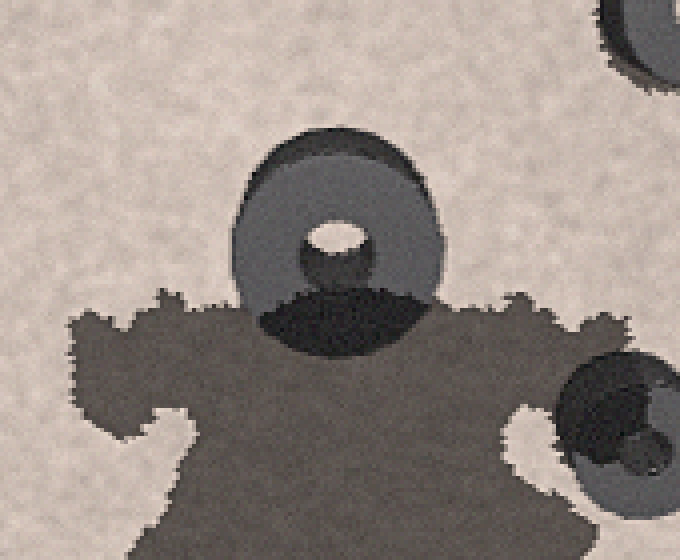

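The crop shows the top face spanning 232–444 by 152–356, so its centre is at pixel (284.0,203.0). The small spool to the lower right is clear of the finger line.

Run:
```python
from h import *
s=ctrl.sense();C=cam("wrist",s)
s2={"eef_pos":[0.5231,-0.2999,0.2311],"tool_rot":[[0.9401,0.3409,-0.001],[0.3409,-0.9401,-0.0007],[-0.0011,0.0003,-1.0]]}
C2=cam("wrist",s2);S=cam("scene");D=cam("side")
d=onz(C,284,203,.036);print(d.round(4),onz(C2,282.3,184.7,.036).round(4))
print(tri([ray(C,284,203),ray(C2,282.3,184.7)]).round(4),tri([ray(C,284,203),ray(S,165,276),ray(D,347,147)]).round(4))
R=np.array(s["tool_rot"]);e=np.array(s["eef_pos"]);print("tool off",(R.T@(d-e)*1000).round(1),R.round(4).tolist(),e)
# knob/spindle in w2: dark mask of bar, tri
for p in((353,207),(343,118)):print((R.T@(onz(C2,*p,.03)-d)*1000).round(0))
```

```text
[ 0.5246 -0.2997  0.036 ] [ 0.5238 -0.3     0.036 ]
[ 0.523  -0.3005  0.0305] [ 0.5252 -0.2985  0.0396]
tool off [ -1.5   1.7 125.8] [[0.841, 0.541, 0.0006], [0.541, -0.841, -0.0005], [0.0002, 0.0007, -1.0]] [ 0.52486881 -0.29744917  0.16179726]
[-46.  74.   6.]
[55. 79.  6.]
```

arm_command:
  series:
    - {"offset":[-0.005,0.007,0.1],"angular":[0,0,0]}
    - {"offset":[-0.005,0.007,0.2],"angular":[0,0,0]}
    - {"offset":[-0.005,0.007,0.3],"angular":[0,0,0]}
    - {"offset":[-0.005,0.007,0.4],"angular":[0,0,0]}
    - {"offset":[-0.005,0.007,0.5],"angular":[0,0,0]}
    - {"offset":[-0.005,0.007,0.57],"angular":[0,0,0]}
    - {"offset":[-0.005,0.007,0.62],"angular":[0,0,0]}
    - {"offset":[-0.005,0.007,0.62],"angular":[0,0,0]}
    - {"offset":[-0.005,0.007,0.62],"angular":[0,0,0]}
    - {"offset":[-0.005,0.007,0.62],"angular":[0,0,0]}

```text
t: 3.63
eef_pos: [0.5256, -0.2998, 0.0075]
tool_rot: [[0.841, 0.541, 0.002], [0.541, -0.841, -0.001], [0.001, 0.002, -1.0]]
contact_force: [-0.5, -0.6, -0.9]
opening: 0.0851
grasp_force: 0.0
```

arm_command:
  series:
    - {"offset":[0,0,0],"angular":[0,0,0]}
    - {"offset":[0,0,0],"angular":[0,0,0]}
    - {"offset":[0,0,0],"angular":[0,0,0]}
    - {"offset":[0,0,0],"angular":[0,0,0]}
    - {"offset":[0,0,0],"angular":[0,0,0]}
    - {"offset":[0,0,0],"angular":[0,0,0]}
    - {"offset":[0,0,0],"angular":[0,0,0]}
    - {"offset":[0,0,0],"angular":[0,0,0]}
    - {"offset":[0,0,0],"angular":[0,0,0]}
    - {"offset":[0,0,0],"angular":[0,0,0]}
  grip: 30
  grip_force: 50

```text
t: 4.47
eef_pos: [0.5252, -0.3, 0.0078]
tool_rot: [[0.841, 0.541, 0.001], [0.541, -0.841, -0.001], [0.0, 0.002, -1.0]]
contact_force: [-0.7, 0.2, 6.3]
opening: 0.0491
grasp_force: 51.0
```

Gripped at 49 mm with 51 N. Lifting.

arm_command:
  series:
    - {"offset":[0,0,-0.06],"angular":[0,0,0]}
    - {"offset":[0,0,-0.16],"angular":[0,0,0]}
    - {"offset":[0,0,-0.28],"angular":[0,0,0]}
    - {"offset":[0,0,-0.4],"angular":[0,0,0]}
    - {"offset":[0,0,-0.52],"angular":[0,0,0]}
    - {"offset":[0,0,-0.62],"angular":[0,0,0]}
    - {"offset":[0,0,-0.68],"angular":[0,0,0]}
    - {"offset":[0,0,-0.68],"angular":[0,0,0]}
    - {"offset":[0,0,-0.68],"angular":[0,0,0]}
    - {"offset":[0,0,-0.68],"angular":[0,0,0]}

```text
t: 5.3
eef_pos: [0.5234, -0.2993, 0.1753]
tool_rot: [[0.841, 0.541, -0.002], [0.541, -0.841, 0.001], [-0.001, -0.002, -1.0]]
contact_force: [-0.2, 0.1, -3.1]
opening: 0.049
grasp_force: 52.5
```

Run:
```python
from h import *
s,im=snap("wrist","pics/w4.png");print({k:np.round(s[k],4).tolist() for k in("t","q","eef_pos","opening","contact_force")})
c=im[200:420,140:440]
cv2.imwrite("pics/c4.png",np.clip(cv2.resize(c,None,fx=2.5,fy=2.5,interpolation=cv2.INTER_NEAREST).astype(float)*1.5,0,255).astype(np.uint8))
R=np.array(s["tool_rot"]);e=np.array(s["eef_pos"])
d=np.array([.5475-.08*.841,.0595-.08*.541,.19])  # stand 80 mm back along tool x
print((R.T@(d-e)*4).round(3))
```

```text
{'t': 5.3, 'q': [0.9162, 0.5101, -0.588, 1.7199, 0.3252, 1.0124, -0.7871], 'eef_pos': [0.5234, -0.2993, 0.1753], 'opening': 0.049, 'contact_force': [-0.1913, 0.1321, -3.1496]}
[ 0.537 -1.155 -0.057]
```

View pics/c4.png

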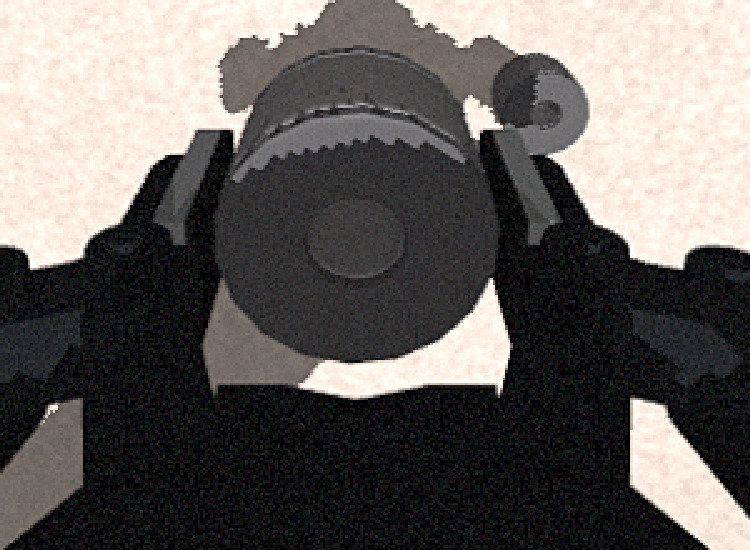

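The held spool's top is centred at crop (356,237), which is pixel (281.9,294.3), and the grip looks square. Moving toward the feeder.

arm_command:
  series:
    - {"offset":[0.27,-0.57,-0.06],"angular":[0,0,0]}
    - {"offset":[0.27,-0.57,-0.06],"angular":[0,0,0]}
    - {"offset":[0.27,-0.57,-0.06],"angular":[0,0,0]}
    - {"offset":[0.27,-0.57,-0.06],"angular":[0,0,0]}
    - {"offset":[0.27,-0.57,-0.06],"angular":[0,0,0]}
    - {"offset":[0.27,-0.57,-0.06],"angular":[0,0,0]}
    - {"offset":[0.27,-0.57,-0.06],"angular":[0,0,0]}
    - {"offset":[0.27,-0.57,-0.06],"angular":[0,0,0]}
    - {"offset":[0.27,-0.57,-0.06],"angular":[0,0,0]}
    - {"offset":[0.27,-0.57,-0.06],"angular":[0,0,0]}

```text
t: 6.18
eef_pos: [0.504, -0.1444, 0.1908]
tool_rot: [[0.842, 0.539, -0.001], [0.539, -0.842, 0.0], [-0.0, -0.001, -1.0]]
contact_force: [0.4, 0.2, -2.7]
opening: 0.0491
grasp_force: 52.8
```

arm_command:
  series:
    - {"offset":[0.27,-0.58,0],"angular":[0,0,0]}
    - {"offset":[0.27,-0.58,0],"angular":[0,0,0]}
    - {"offset":[0.27,-0.58,0],"angular":[0,0,0]}
    - {"offset":[0.27,-0.58,0],"angular":[0,0,0]}
    - {"offset":[0.27,-0.58,0],"angular":[0,0,0]}
    - {"offset":[0.27,-0.58,0],"angular":[0,0,0]}
    - {"offset":[0.27,-0.58,0],"angular":[0,0,0]}
    - {"offset":[0.27,-0.58,0],"angular":[0,0,0]}
    - {"offset":[0.27,-0.58,0],"angular":[0,0,0]}
    - {"offset":[0.27,-0.58,0],"angular":[0,0,0]}

```text
t: 7.02
eef_pos: [0.4827, 0.0138, 0.1912]
tool_rot: [[0.842, 0.539, -0.0], [0.539, -0.842, -0.0], [-0.0, -0.0, -1.0]]
contact_force: [0.3, 0.4, -2.6]
opening: 0.0491
grasp_force: 52.9
```

Run:
```python
from h import *
s,im=snap("wrist","pics/w5.png");C=cam("wrist",s)
print({k:np.round(s[k],4).tolist() for k in("t","q","eef_pos","tool_rot","opening")})
R=np.array(s["tool_rot"]);e=np.array(s["eef_pos"])
for dz in(.026,.028,.030):print("spool centre in tool mm",(R.T@(onz(C,281.9,294.3,e[2]+dz)-e)*1000).round(1))
print("pred tip",proj(C,[.5475,.0595,.102]),"foot",proj(C,[.5475,.0595,.06]),proj(C,[.549,-.0815,.098]))
cv2.imwrite("pics/c5.png",np.clip(im*1.4,0,255).astype(np.uint8))
```

```text
{'t': 7.0167, 'q': [0.558, 0.2994, -0.7442, 1.9919, 0.2497, 0.9417, -1.3144], 'eef_pos': [0.4827, 0.0138, 0.1912], 'tool_rot': [[0.8424, 0.5388, -0.0002], [0.5388, -0.8424, -0.0001], [-0.0003, -0.0, -1.0]], 'opening': 0.0491}
spool centre in tool mm [ -0.5  -0.2 -26. ]
spool centre in tool mm [  0.8  -0.2 -28. ]
spool centre in tool mm [  2.1  -0.2 -30. ]
pred tip [277.14482704 107.91625251] foot [277.88846778 109.5910897 ] [427.50898523 206.44517408]
```

View pics/c5.png

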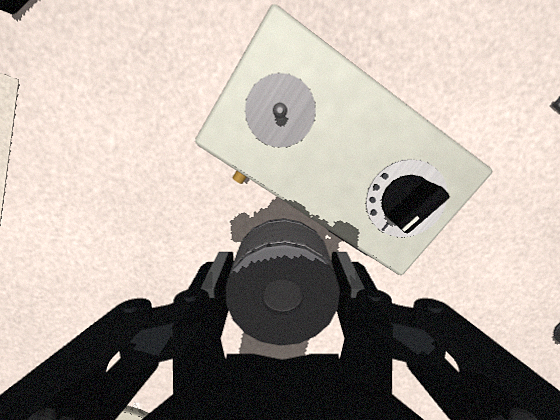

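The wrist view shows the spindle at (280,110) in the centre of its plate, the dial plate near (407,198) and the pointer near (412,225). I'm measuring these numerically.

Run:
```python
from h import *
im=cv2.imread("pics/w5.png");s=ctrl.sense();C=cam("wrist",s);e=np.array(s["eef_pos"]);R=np.array(s["tool_rot"])
b=cv2.GaussianBlur(im,(3,3),0).astype(int)
print("plate",b[90,280],"body",b[60,280],"dialplate",b[172,410],"table",b[30,150])
gr=b[:,:,1]-b[:,:,0]  # green-blue: body is greenish
print([int(x) for x in gr[110,230:330:5]])
reg=np.zeros(im.shape[:2],np.uint8);cv2.circle(reg,(281,110),46,1,-1)
m=((gr<=6)&(reg>0)).astype(np.uint8);m=cv2.morphologyEx(m,cv2.MORPH_CLOSE,np.ones((5,5)));m=cv2.morphologyEx(m,cv2.MORPH_OPEN,np.ones((5,5)))
cs,_=cv2.findContours(m,cv2.RETR_EXTERNAL,cv2.CHAIN_APPROX_NONE);c=max(cs,key=cv2.contourArea)
el=cv2.fitEllipse(c);print("plate",el,cv2.contourArea(c));P=onz(C,*el[0],.06);print(P.round(4))
# spindle: dark blob
g=b.mean(2);m=((g<75)&(reg>0)).astype(np.uint8);n,l,st,cc=cv2.connectedComponentsWithStats(m)
print(st[1:].tolist(),cc[1:].round(1).tolist())
print(g[96:128,275:288].astype(int))
```

```text
plate [127 127 131] body [156 167 171] dialplate [155 157 160] table [152 160 173]
[13, 12, 12, 4, 0, 0, 0, -1, 0, -1, 0, 0, -1, 0, -1, 0, 0, 6, 12, 11]
plate ((279.8283996582031, 109.75792694091797), (69.64639282226562, 73.46305847167969), 0.3630037307739258) 4016.5
[0.5482 0.0584 0.06  ]
[[273, 103, 15, 23, 194]] [[280.2, 114.9]]
[[127 128 130 131 131 130 127 124 124 125 127 127 126]
 [128 129 130 130 130 129 127 124 125 126 127 127 126]
 [129 130 129 129 129 127 126 125 126 127 125 126 126]
 [128 129 129 129 128 126 125 126 128 127 125 125 126]
 [128 129 130 129 127 125 125 127 128 127 125 125 125]
 [129 130 129 124 119 118 122 126 128 127 126 125 125]
 [128 122 113 102  94  94 101 112 121 125 126 125 125]
 [114  99  83  74  69  70  74  84  99 114 124 126 126]
 [ 86  72  68  67  68  68  66  67  74  92 113 126 129]
 [ 66  65  71  75  78  78  74  69  66  72  93 119 130]
 [ 63  71  79  87  93  92  86  77  69  65  75 103 126]
 [ 65  76  91 106 115 114 104  88  74  64  64  84 115]
 [ 67  83 105 123 131 131 122 100  76  63  57  70 103]
 [ 69  87 112 130 134 134 128 104  75  60  53  61  
[... 294 characters left out ...]
49  50  50  48  44  42  47  75 109 125]
 [ 56  40  41  43  44  45  45  43  41  48  77 110 125]
 [ 72  48  42  43  43  45  46  47  47  48  61  83 102]
 [ 80  54  48  50  50  51  53  54  52  50  50  55  70]
 [ 71  53  51  54  56  56  56  56  53  51  50  51  68]
 [ 83  66  56  54  55  54  54  53  52  52  51  60  87]
 [105  79  57  53  54  53  51  52  52  51  54  72 104]
 [103  70  53  54  54  53  52  52  52  51  59  88 118]
 [105  75  56  52  53  52  51  51  50  53  72 103 125]
 [120 103  76  56  51  50  51  52  54  68  95 119 128]
 [128 123 104  82  65  57  65  74  76  90 116 129 129]
 [128 128 124 114  98  86  97 110 107 109 123 129 128]
 [127 126 126 125 120 117 121 128 126 124 127 128 127]]
```

Run:
```python
from h import *
s=ctrl.sense();C=cam("wrist",s);e=np.array(s["eef_pos"]);R=np.array(s["tool_rot"])
T=onz(C,279.5,109,.102);P=onz(C,279.83,109.76,.06)
S=cam("scene");D=cam("side")
print(T.round(4),P.round(4),tri([ray(C,279.5,109),ray(S,269,183.5),ray(D,302,226.5)]).round(4))
for X in(T,P):print(((R.T@(X-e)-[.0008,-.0002,0])*4).round(4))
print("final z share",(e[2]-.068)*4)
```

```text
[0.5477 0.058  0.102 ] [0.5482 0.0584 0.06  ] [0.5475 0.0589 0.0962]
[ 0.3109 -0.0067  0.3567]
[ 0.3133 -0.0069  0.5247]
final z share 0.4927320769656345
```

arm_command:
  series:
    - {"offset":[0.12,-0.007,0],"angular":[0,0,0]}
    - {"offset":[0.25,-0.007,0],"angular":[0,0,0]}
    - {"offset":[0.312,-0.007,0],"angular":[0,0,0]}
    - {"offset":[0.312,-0.007,0.05],"angular":[0,0,0]}
    - {"offset":[0.312,-0.007,0.15],"angular":[0,0,0]}
    - {"offset":[0.312,-0.007,0.24],"angular":[0,0,0]}
    - {"offset":[0.312,-0.007,0.29],"angular":[0,0,0]}
    - {"offset":[0.312,-0.007,0.29],"angular":[0,0,0]}
    - {"offset":[0.312,-0.007,0.29],"angular":[0,0,0]}
    - {"offset":[0.312,-0.007,0.29],"angular":[0,0,0]}

```text
t: 7.9
eef_pos: [0.5479, 0.0589, 0.1198]
tool_rot: [[0.841, 0.541, 0.001], [0.541, -0.841, 0.0], [0.001, 0.001, -1.0]]
contact_force: [0.1, 0.2, -2.3]
opening: 0.0486
grasp_force: 53.0
```

Run:
```python
from h import *
s=ctrl.sense();e=np.array(s["eef_pos"]);R=np.array(s["tool_rot"]);print(e.round(4),R.round(4).tolist(),s["contact_force"])
c=e+R@[.0008,-.0002,0];print("spool c",c.round(4),"err tool mm",(R.T@(np.array([.548,.0584,c[2]])-c)*1000).round(2))
```

```text
[0.5479 0.0589 0.1198] [[0.8411, 0.5408, 0.0015], [0.5408, -0.8411, 0.0002], [0.0013, 0.0006, -1.0]] [ 0.12281287  0.23369285 -2.27678781]
spool c [0.5485 0.0595 0.1198] err tool mm [-0.98  0.67 -0.  ]
```

arm_command:
  series:
    - {"offset":[-0.003,0.002,0],"angular":[0,0,0]}
    - {"offset":[-0.003,0.002,0.01],"angular":[0,0,0]}
    - {"offset":[-0.003,0.002,0.02],"angular":[0,0,0]}
    - {"offset":[-0.003,0.002,0.03],"angular":[0,0,0]}
    - {"offset":[-0.003,0.002,0.04],"angular":[0,0,0]}
    - {"offset":[-0.003,0.002,0.05],"angular":[0,0,0]}
    - {"offset":[-0.003,0.002,0.06],"angular":[0,0,0]}
    - {"offset":[-0.003,0.002,0.07],"angular":[0,0,0]}
    - {"offset":[-0.003,0.002,0.08],"angular":[0,0,0]}
    - {"offset":[-0.003,0.002,0.08],"angular":[0,0,0]}

```text
t: 8.73
eef_pos: [0.5464, 0.0581, 0.0982]
tool_rot: [[0.841, 0.541, -0.001], [0.541, -0.841, -0.0], [-0.001, -0.001, -1.0]]
contact_force: [-0.1, -0.7, -2.3]
opening: 0.0488
grasp_force: 53.0
```

The spool is over the pin tip with no added force. Continuing down.

arm_command:
  series:
    - {"offset":[0.002,0,0.02],"angular":[0,0,0]}
    - {"offset":[0.002,0,0.04],"angular":[0,0,0]}
    - {"offset":[0.002,0,0.06],"angular":[0,0,0]}
    - {"offset":[0.002,0,0.075],"angular":[0,0,0]}
    - {"offset":[0.002,0,0.09],"angular":[0,0,0]}
    - {"offset":[0.002,0,0.1],"angular":[0,0,0]}
    - {"offset":[0.002,0,0.108],"angular":[0,0,0]}
    - {"offset":[0.002,0,0.114],"angular":[0,0,0]}
    - {"offset":[0.002,0,0.114],"angular":[0,0,0]}
    - {"offset":[0.002,0,0.114],"angular":[0,0,0]}

```text
t: 9.57
eef_pos: [0.5473, 0.0584, 0.0704]
tool_rot: [[0.841, 0.541, 0.0], [0.541, -0.841, 0.0], [0.0, 0.0, -1.0]]
contact_force: [0.2, -0.4, -2.6]
opening: 0.0485
grasp_force: 53.0
```

arm_command:
  series:
    - {"offset":[0,0,0.004],"angular":[0,0,0]}
    - {"offset":[0,0,0.008],"angular":[0,0,0]}
    - {"offset":[0,0,0.01],"angular":[0,0,0]}
    - {"offset":[0,0,0.01],"angular":[0,0,0]}
    - {"offset":[0,0,0.01],"angular":[0,0,0]}
    - {"offset":[0,0,0.01],"angular":[0,0,0]}
    - {"offset":[0,0,0.01],"angular":[0,0,0]}
    - {"offset":[0,0,0.01],"angular":[0,0,0]}
    - {"offset":[0,0,0.01],"angular":[0,0,0]}
    - {"offset":[0,0,0.01],"angular":[0,0,0]}

```text
t: 10.4
eef_pos: [0.5473, 0.0583, 0.0679]
tool_rot: [[0.841, 0.541, 0.0], [0.541, -0.841, -0.0], [0.0, 0.0, -1.0]]
contact_force: [0.3, 0.3, -1.8]
opening: 0.0493
grasp_force: 53.0
```

arm_command:
  series:
    - {"offset":[0,0,0],"angular":[0,0,0]}
    - {"offset":[0,0,0],"angular":[0,0,0]}
    - {"offset":[0,0,0],"angular":[0,0,0]}
    - {"offset":[0,0,0],"angular":[0,0,0]}
    - {"offset":[0,0,0],"angular":[0,0,0]}
    - {"offset":[0,0,0],"angular":[0,0,0]}
    - {"offset":[0,0,0],"angular":[0,0,0]}
    - {"offset":[0,0,0],"angular":[0,0,0]}
    - {"offset":[0,0,0],"angular":[0,0,0]}
    - {"offset":[0,0,0],"angular":[0,0,0]}
  grip: 85

```text
t: 11.23
eef_pos: [0.5472, 0.0584, 0.0678]
tool_rot: [[0.841, 0.541, 0.0], [0.541, -0.841, 0.0], [0.0, 0.0, -1.0]]
contact_force: [-0.2, -0.2, -0.4]
opening: 0.0848
grasp_force: 0.0
```

arm_command:
  series:
    - {"offset":[0,0,-0.04],"angular":[0,0,0]}
    - {"offset":[0,0,-0.12],"angular":[0,0,0]}
    - {"offset":[0,0,-0.24],"angular":[0,0,0]}
    - {"offset":[0,0,-0.36],"angular":[0,0,0]}
    - {"offset":[0,0,-0.46],"angular":[0,0,0.03]}
    - {"offset":[0,0,-0.5],"angular":[0,0,0.06]}
    - {"offset":[0,0,-0.5],"angular":[0,0,0.1]}
    - {"offset":[0,0,-0.5],"angular":[0,0,0.14]}
    - {"offset":[0,0,-0.5],"angular":[0,0,0.18]}
    - {"offset":[0,0,-0.5],"angular":[0,0,0.18]}

```text
t: 12.07
eef_pos: [0.5473, 0.0585, 0.1938]
tool_rot: [[1.0, 0.002, 0.001], [0.002, -1.0, -0.0], [0.001, 0.0, -1.0]]
contact_force: [0.2, 0.3, -0.4]
opening: 0.0847
grasp_force: 0.0
```

Run:
```python
from h import *
s,im=snap("wrist","pics/w6.png");C=cam("wrist",s)
sc,i2=snap("scene","pics/s6.png");sd,i3=snap("side","pics/d6.png")
print({k:np.round(s[k],4).tolist() for k in("t","q","eef_pos","tool_rot","contact_force")})
f=lambda x,w,h:np.clip(cv2.resize(x,(w,h),interpolation=cv2.INTER_CUBIC)*1.4,0,255).astype(np.uint8)
u=[int(x) for x in proj(C,[.548,.0584,.096])];print(u,"knob",proj(C,[.549,-.0815,.098]))
cv2.imwrite("pics/c6.png",np.hstack([f(im,480,360),np.vstack([f(i2[165:245,210:320],320,233),f(i3[205:277,260:359],320,233)])[:360] if 0 else np.vstack([f(i2[165:245,210:320],247,180),f(i3[205:277,260:359],247,180)])]))
```

```text
{'t': 12.0667, 'q': [0.3301, 0.3939, -0.6028, 1.837, 0.2639, 0.9899, -1.9516], 'eef_pos': [0.5473, 0.0585, 0.1938], 'tool_rot': [[1.0, 0.0021, 0.0011], [0.0021, -1.0, -0.0002], [0.0011, 0.0002, -1.0]], 'contact_force': [0.2409, 0.2621, -0.4436]}
[281, 209] knob [454.81850187 209.53614872]
```

View pics/c6.png

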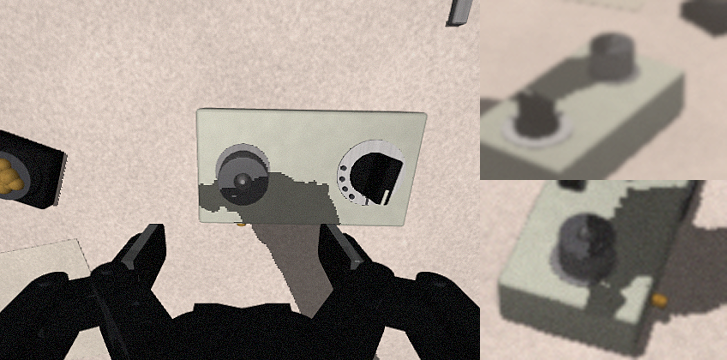

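The spool sits flat and upright round the spindle (composite pixel (242,180)), with the pin tip showing through the hole. The knob is at (375,175) with its pointer toward -x. I'm moving above the knob.

arm_command:
  series:
    - {"offset":[0,0.12,0],"angular":[0,0,0]}
    - {"offset":[0,0.26,0],"angular":[0,0,0]}
    - {"offset":[0,0.4,0],"angular":[0,0,0]}
    - {"offset":[0,0.5,0],"angular":[0,0,0]}
    - {"offset":[0,0.56,0],"angular":[0,0,0]}
    - {"offset":[0,0.56,0],"angular":[0,0,0]}
    - {"offset":[0,0.56,0],"angular":[0,0,0]}
    - {"offset":[0,0.56,0],"angular":[0,0,0]}
    - {"offset":[0,0.56,0],"angular":[0,0,0]}
    - {"offset":[0,0.56,0],"angular":[0,0,0]}

```text
t: 13.05
eef_pos: [0.5482, -0.0798, 0.1929]
tool_rot: [[1.0, 0.009, 0.0], [0.009, -1.0, 0.001], [0.0, -0.001, -1.0]]
contact_force: [-0.2, 0.4, 0.3]
opening: 0.0851
grasp_force: 0.0
```

Run:
```python
from h import *
s,im=snap("wrist","pics/w7.png");C=cam("wrist",s)
print({k:np.round(s[k],4).tolist() for k in("t","q","eef_pos","tool_rot")})
c=im[140:260,205:355]
cv2.imwrite("pics/c7.png",np.clip(cv2.resize(c,None,fx=5,fy=5,interpolation=cv2.INTER_NEAREST)*1.6,0,255).astype(np.uint8))
```

```text
{'t': 13.05, 'q': [0.5479, 0.3939, -0.5614, 1.8294, 0.2465, 0.9879, -1.6771], 'eef_pos': [0.5482, -0.0798, 0.1929], 'tool_rot': [[1.0, 0.0095, 0.0001], [0.0095, -1.0, 0.0006], [0.0001, -0.0006, -1.0]]}
```

View pics/c7.png

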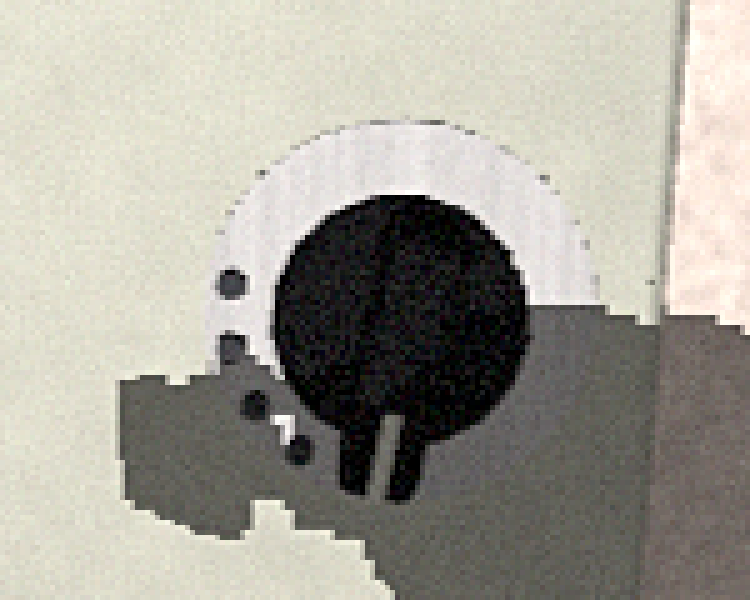

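The dial plate is visible with studs at crop (300,450), (254,405), (231,348) and (231,283). The pointer line runs from (395,415) to (378,500), so the bar starts about 0.19 rad clockwise.

Run:
```python
from h import *
s=ctrl.sense();C=cam("wrist",s);e=np.array(s["eef_pos"]);R=np.array(s["tool_rot"])
P=lambda a,b:(205+a/5-.5,140+b/5-.5)
a=onz(C,*P(395,415),.098);b=onz(C,*P(378,500),.098);d=(b-a)/np.linalg.norm(b-a)
print("ptr",a.round(4),b.round(4),"ang",np.arctan2(d[1],-d[0]),"bar centre",(b-d*.023).round(4))
st=np.array([onz(C,*P(*q),.061)[:2] for q in((300,450),(254,405),(231,348),(231,283))])
t=np.array([.611,.995,1.379,1.763])
# centre + yaw from studs (linear least squares similarity)
u=np.c_[-np.cos(t),np.sin(t)]*.032
M,_=cv2.estimateAffinePartial2D(u,st);print("centre",M[:,2].round(4),"yaw",np.arctan2(M[1,0],M[0,0]),"scale",np.hypot(M[0,0],M[1,0]))
im=cv2.imread("pics/w7.png").astype(int);g=cv2.GaussianBlur(im.astype(np.uint8),(3,3),0).astype(int)
# plate edge points lit part: crop arc
pts=[(405,120),(262,174),(544,176),(597,280),(209,290),(228,212)]
q=np.array([onz(C,*P(*p),.06)[:2] for p in pts]);A=np.c_[2*q,np.ones(len(q))];x=np.linalg.lstsq(A,(q**2).sum(1),rcond=None)[0];print("plate",x[:2].round(4),"r",np.sqrt(x[2]+x[:2]@x[:2]))
```

```text
ptr [ 0.5388 -0.0816  0.098 ] [ 0.5238 -0.0789  0.098 ] ang 0.1771234335373343 bar centre [ 0.5464 -0.0829  0.098 ]
centre [ 0.5447 -0.0826] yaw -0.02000721714513289 scale 1.0031487667253256
plate [ 0.5455 -0.0829] r 0.036631133347805406
```

The knob axis is at about (0.546,-0.0825), with the bar starting 0.177 rad clockwise in the world frame. Turning clockwise from this pose would run joint 7 out of range (-1.68 - 1.4), so I'll turn the tool half round first.

arm_command:
  series:
    - {"offset":[0,0,0],"angular":[0,0,-0.03]}
    - {"offset":[0,0,0],"angular":[0,0,-0.07]}
    - {"offset":[0,0,0],"angular":[0,0,-0.11]}
    - {"offset":[0,0,0],"angular":[0,0,-0.15]}
    - {"offset":[0,0,0],"angular":[0,0,-0.19]}
    - {"offset":[0,0,0],"angular":[0,0,-0.23]}
    - {"offset":[0,0,0],"angular":[0,0,-0.27]}
    - {"offset":[0,0,0],"angular":[0,0,-0.31]}
    - {"offset":[0,0,0],"angular":[0,0,-0.35]}
    - {"offset":[0,0,0],"angular":[0,0,-0.38]}
  grip: 45

```text
t: 13.93
eef_pos: [0.5482, -0.0808, 0.1929]
tool_rot: [[0.355, 0.935, 0.0], [0.935, -0.355, 0.0], [0.0, 0.0, -1.0]]
contact_force: [-0.4, -0.8, -0.3]
opening: 0.045
grasp_force: 0.0
```

arm_command:
  series:
    - {"offset":[0,0,0],"angular":[0,0,-0.03]}
    - {"offset":[0,0,0],"angular":[0,0,-0.07]}
    - {"offset":[0,0,0],"angular":[0,0,-0.11]}
    - {"offset":[0,0,0],"angular":[0,0,-0.15]}
    - {"offset":[0,0,0],"angular":[0,0,-0.19]}
    - {"offset":[0,0,0],"angular":[0,0,-0.23]}
    - {"offset":[0,0,0],"angular":[0,0,-0.27]}
    - {"offset":[0,0,0],"angular":[0,0,-0.31]}
    - {"offset":[0,0,0],"angular":[0,0,-0.35]}
    - {"offset":[0,0,0],"angular":[0,0,-0.38]}

```text
t: 14.77
eef_pos: [0.5482, -0.0809, 0.1929]
tool_rot: [[-0.738, 0.674, 0.0], [0.674, 0.738, -0.0], [-0.0, 0.0, -1.0]]
contact_force: [-0.2, -1.1, 0.4]
opening: 0.0453
grasp_force: 0.0
```

arm_command:
  series:
    - {"offset":[0,0,0],"angular":[0,0,-0.04]}
    - {"offset":[0,0,0],"angular":[0,0,-0.08]}
    - {"offset":[0,0,0],"angular":[0,0,-0.12]}
    - {"offset":[0,0,0],"angular":[0,0,-0.16]}
    - {"offset":[0,0,0],"angular":[0,0,-0.18]}
    - {"offset":[0,0,0],"angular":[0,0,-0.18]}
    - {"offset":[0,0,0],"angular":[0,0,-0.18]}
    - {"offset":[0,0,0],"angular":[0,0,-0.18]}
    - {"offset":[0,0,0],"angular":[0,0,-0.18]}
    - {"offset":[0,0,0],"angular":[0,0,-0.18]}

```text
t: 15.6
eef_pos: [0.5482, -0.0815, 0.193]
tool_rot: [[-0.983, 0.182, 0.0], [0.182, 0.983, -0.0], [-0.0, -0.0, -1.0]]
contact_force: [-0.1, 0.1, -0.4]
opening: 0.0454
grasp_force: 0.0
```

Run:
```python
from h import *
s,im=snap("wrist","pics/w8.png");C=cam("wrist",s);e=np.array(s["eef_pos"]);R=np.array(s["tool_rot"])
print(s["t"],e.round(4),R.round(4).tolist(),np.round(s["q"],3),"cw yaw err: tool x angle",np.arctan2(R[1,0],R[0,0]),"want",np.pi-.177)
print("off share",(R.T@(np.array([.546,-.0825,.073])-e)*4).round(4))
# bright pointer line inside the dark bar in this opposite view
p=[proj(C,[x,y,.098]) for x,y in((.5388,-.0816),(.5238,-.0789))];print(np.round(p,1))
u,v=np.round(np.mean(p,0)).astype(int);g=im.mean(2);print(g[v-16:v+17:2,u-20:u+21].astype(int))
```

```text
15.6 [ 0.5482 -0.0815  0.193 ] [[-0.9833, 0.182, 0.0002], [0.182, 0.9833, -0.0005], [-0.0003, -0.0004, -1.0]] [ 0.973  0.65  -1.204  1.817  0.666  1.154  0.931] cw yaw err: tool x angle 2.958620424212155 want 2.964592653589793
off share [ 0.0079 -0.0051  0.4798]
[[280.6 201.9]
 [280.5 183.2]]
[[70 70 70 71 73 58  4  0  0  1  4  3  5  0  3  0  9  1  2  3  0 13 12  0
   8 13  1 12 11  0 16 17  0  3  9 53 78 74 73 68 66]
 [73 72 62 38 12  7 11  9  0 17  3  9  1  8  9  7 12  7  6  2 12 11  0 12
   0  7  4  8  0  5 12  7 10  3 15 10  0 35 61 76 70]
 [63 23 16  1 11  0 14 15  0  8  7  4  8  0 16  3 13  1 14 27 28 22 20  0
  15  8  1  2  5  3 14  5  0 21  3 19 10  0  1 21 58]
 [ 0  3  3  1  9 10  4  7  3  7  5 14  3  0  6  9 10  0 40 69 76 79 65  5
   9  5  4  8  5  0 18  4  5 13 16  3  4 12  9  5  0]
 [ 1 10  2 16  0  0  0  7 12 14 10  8  5  2  2  7 12  0 35 70 76 85 62  6
   7  0 12  2  1 11  7  0  0  9  4 13  3  1  1  8 13]
 [ 3 18  0  7  6  0 11 13  7  4  6 14  0  5  9  2  7 16 41 71 79 83 59  5
   2  9  0 14  4  3  5 12  0 25  5  6 15 11  2 17  0]
 [ 7  2  5  3 19  1  0 19  0  1  0  9 
[... 670 characters left out ...]
43  0
  13  0  0 15  2 17 11 22 26 28 22 22 20 33 14 27 19]
 [ 0  9  7  0 12  0  5 13  9  5  4  4 14  4 17  7  9  9 45 63 65 55 32  1
  19  5  8  7 10 19 28 24 24 21 28 19 19 17 27 25 26]
 [ 0 19  7 22  7 16 27 11  1 20  0  0  1 19 10  5  1  9 13 11  1  7  7  6
   9 14  2  0  0 13  3 25 28 20 29 23 20 27 25 25 24]
 [ 0  4 19 20 22 14 30 12  8  0  6  5  1 12 17  3  0  7  9  9  5  6  1  0
   4  0  5 12  0 19 25 27 16 25 19 18 22 17 20 33 15]
 [23 16 13 19 20 25 27 18 22  2  0  5  0  5  0 18  0 16  3 17 19  9 12 18
  15  1 15 13  8 14 23 28 17 20 27 18 22 29 17 22 21]
 [11 28 23 21 20 15 17 19  5  1 10  4  4  5  8  1  9  1 11  1 10 13 12 23
  26 27 32 16 13 18 16 17 14 26 15 27 26 23 21 21 17]]
```

The pointer line lies vertical at column 281, between the fingers and along tool x, so the alignment is good. Averaging the two opposite views puts the axis at about (0.5454,-0.0824). Descending.

arm_command:
  series:
    - {"offset":[0.01,-0.006,0.08],"angular":[0,0,-0.002]}
    - {"offset":[0.01,-0.006,0.18],"angular":[0,0,-0.002]}
    - {"offset":[0.01,-0.006,0.28],"angular":[0,0,-0.002]}
    - {"offset":[0.01,-0.006,0.36],"angular":[0,0,-0.002]}
    - {"offset":[0.01,-0.006,0.42],"angular":[0,0,-0.002]}
    - {"offset":[0.01,-0.006,0.46],"angular":[0,0,-0.002]}
    - {"offset":[0.01,-0.006,0.48],"angular":[0,0,-0.002]}
    - {"offset":[0.01,-0.006,0.48],"angular":[0,0,-0.002]}
    - {"offset":[0.01,-0.006,0.48],"angular":[0,0,-0.002]}
    - {"offset":[0.01,-0.006,0.48],"angular":[0,0,-0.002]}

```text
t: 16.48
eef_pos: [0.5463, -0.0825, 0.0739]
tool_rot: [[-0.985, 0.175, 0.002], [0.175, 0.985, -0.0], [-0.002, 0.0, -1.0]]
contact_force: [0.9, -0.1, 0.5]
opening: 0.0451
grasp_force: 0.0
```

arm_command:
  series:
    - {"offset":[0,0,0],"angular":[0,0,0]}
    - {"offset":[0,0,0],"angular":[0,0,0]}
    - {"offset":[0,0,0],"angular":[0,0,0]}
    - {"offset":[0,0,0],"angular":[0,0,0]}
    - {"offset":[0,0,0],"angular":[0,0,0]}
    - {"offset":[0,0,0],"angular":[0,0,0]}
    - {"offset":[0,0,0],"angular":[0,0,0]}
    - {"offset":[0,0,0],"angular":[0,0,0]}
    - {"offset":[0,0,0],"angular":[0,0,0]}
    - {"offset":[0,0,0],"angular":[0,0,0]}
  grip: 5
  grip_force: 50

```text
t: 17.32
eef_pos: [0.5458, -0.0821, 0.0737]
tool_rot: [[-0.985, 0.175, 0.001], [0.175, 0.985, 0.0], [-0.001, 0.0, -1.0]]
contact_force: [-1.3, 2.0, 6.0]
opening: 0.0131
grasp_force: 50.0
```

arm_command:
  series:
    - {"offset":[0,0,0],"angular":[0,0,0.015]}
    - {"offset":[0,0,0],"angular":[0,0,0.03]}
    - {"offset":[0,0,0],"angular":[0,0,0.045]}
    - {"offset":[0,0,0],"angular":[0,0,0.06]}
    - {"offset":[0,0,0],"angular":[0,0,0.075]}
    - {"offset":[0,0,0],"angular":[0,0,0.09]}
    - {"offset":[0,0,0],"angular":[0,0,0.105]}
    - {"offset":[0,0,0],"angular":[0,0,0.12]}
    - {"offset":[0,0,0],"angular":[0,0,0.14]}
    - {"offset":[0,0,0],"angular":[0,0,0.142]}

```text
t: 18.15
eef_pos: [0.5458, -0.0823, 0.0736]
tool_rot: [[-0.811, 0.585, 0.001], [0.585, 0.811, -0.0], [-0.001, 0.0, -1.0]]
contact_force: [-1.2, 0.8, 5.4]
opening: 0.013
grasp_force: 49.9
```

Run:
```python
from h import *
s=ctrl.sense();R=np.array(s["tool_rot"]);print(s["t"],np.round(s["eef_pos"],4),"cw",-np.arctan2(-R[1,0],-R[0,0]),np.round(s["contact_force"],2),np.round(s["torque"],3),s["opening"],s["grasp_force"])
```

```text
18.15 [ 0.5458 -0.0823  0.0736] cw 0.6248212440067307 [-1.24  0.76  5.41] [0.161 0.307 0.05 ] 0.012997631382300381 49.9478155374527
```

First click passed, and the tool is at 0.625 (stop 1 expected near 0.63). On to the second.

arm_command:
  series:
    - {"offset":[0,0,0],"angular":[0,0,0.015]}
    - {"offset":[0,0,0],"angular":[0,0,0.03]}
    - {"offset":[0,0,0],"angular":[0,0,0.045]}
    - {"offset":[0,0,0],"angular":[0,0,0.06]}
    - {"offset":[0,0,0],"angular":[0,0,0.075]}
    - {"offset":[0,0,0],"angular":[0,0,0.09]}
    - {"offset":[0,0,0],"angular":[0,0,0.105]}
    - {"offset":[0,0,0],"angular":[0,0,0.12]}
    - {"offset":[0,0,0],"angular":[0,0,0.122]}
    - {"offset":[0,0,0],"angular":[0,0,0.122]}

```text
t: 18.98
eef_pos: [0.5457, -0.0824, 0.0736]
tool_rot: [[-0.536, 0.844, 0.001], [0.844, 0.536, -0.001], [-0.001, 0.0, -1.0]]
contact_force: [-1.4, 0.6, 7.0]
opening: 0.0131
grasp_force: 50.1
```

Run:
```python
from h import *
s=ctrl.sense();R=np.array(s["tool_rot"]);print(s["t"],np.round(s["eef_pos"],4),"cw",np.arctan2(R[1,0],-R[0,0]),np.round(s["contact_force"],2),np.round(s["torque"],3),s["opening"],s["grasp_force"],np.round(s["q"],2))
```

```text
18.9833 [ 0.5457 -0.0824  0.0736] cw 1.0054347720159666 [-1.38  0.6   6.97] [0.102 0.481 0.009] 0.013075638640287534 50.06607949733734 [ 0.77  0.69 -0.88  1.91  0.69  0.88  0.1 ]
```

arm_command:
  series:
    - {"offset":[0,0,0],"angular":[0,0,0.015]}
    - {"offset":[0,0,0],"angular":[0,0,0.03]}
    - {"offset":[0,0,0],"angular":[0,0,0.045]}
    - {"offset":[0,0,0],"angular":[0,0,0.06]}
    - {"offset":[0,0,0],"angular":[0,0,0.075]}
    - {"offset":[0,0,0],"angular":[0,0,0.09]}
    - {"offset":[0,0,0],"angular":[0,0,0.105]}
    - {"offset":[0,0,0],"angular":[0,0,0.12]}
    - {"offset":[0,0,0],"angular":[0,0,0.122]}
    - {"offset":[0,0,0],"angular":[0,0,0.122]}

```text
t: 19.82
eef_pos: [0.5455, -0.0824, 0.0736]
tool_rot: [[-0.181, 0.983, 0.0], [0.983, 0.181, -0.001], [-0.001, 0.0, -1.0]]
contact_force: [-3.1, 0.7, 7.6]
opening: 0.0128
grasp_force: 50.1
```

Run:
```python
from h import *
s,im=snap("wrist","pics/w9.png");C=cam("wrist",s);_,i3=snap("side","pics/d9.png");snap("scene","pics/s9.png")
R=np.array(s["tool_rot"]);print(s["t"],np.round(s["eef_pos"],4),"cw",np.arctan2(R[1,0],-R[0,0]),np.round(s["contact_force"],2),np.round(s["torque"],3),s["opening"],s["grasp_force"],np.round(s["q"],2))
f=lambda x,w,h:np.clip(cv2.resize(x,(w,h),interpolation=cv2.INTER_CUBIC)*1.6,0,255).astype(np.uint8)
cv2.imwrite("pics/c9.png",np.hstack([f(im[100:400,80:480],480,360),f(i3[150:270,255:361],318,360)]))
```

```text
19.8167 [ 0.5455 -0.0824  0.0736] cw 1.3887100721421841 [-3.11  0.72  7.63] [0.16  0.538 0.05 ] 0.01276056647372179 50.14732003211975 [ 0.71  0.65 -0.8   1.91  0.62  0.85 -0.23]
```

View pics/c9.png

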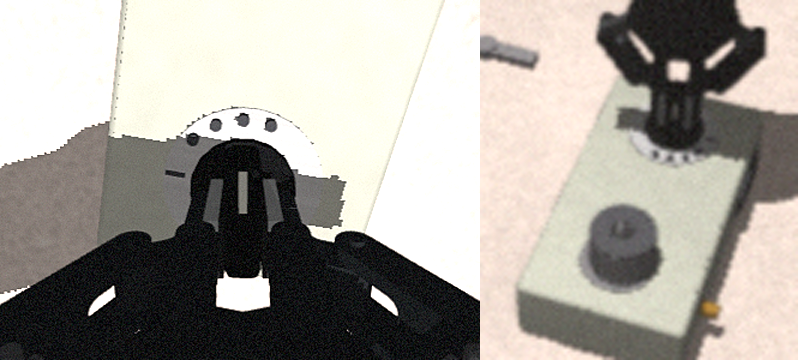

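The pointer line (column 243) lines up with the third stud at (243,120). The spool is flat on the spindle and the grip is 50 N.

```bash
python3 -c "
from rig import ctrl
print(ctrl.close_job())"
```

```text
the job is handed in; nothing more can be done
None
```

The job is handed in, though no verdict came back: the spool sits flat on the spindle and released, and the knob is held at its third stop with a 50 N grip (19.8 s on the clock at the last reading).

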